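# Load the wood sample into the sprung specimen clamp

## Task

Clamp the wood sample in the specimen clamp for sectioning: pull the clamp's handle out to its stop so that the sprung jaw catches open, lay the sample flat along the narrow rail between the two jaws, let go of it, then press the trip paddle so that the jaw springs shut on its ends and holds it square against the fixed jaw. Do not drop the sample, and leave the things standing around where they are.

Things in the scene. Friction and masses are not known exactly. Their poses are not given: they have to be found in the camera images.
- clamp: Specimen clamp of grey and bare metal, fixed to the desk; lengths in mm. Origin on the desk; +x from pull handle to fixed jaw, +y to the trip paddle, z up. Base x -106 to 58, y +-32, top z 10. Fixed jaw: face at x 38, top z 60. Sprung jaw: 32 wide, top z 60, face at x -22 shut (60 between the jaws), -52 caught open (90). Guide housing behind it x -100 to -66, y +-22, top z 66.
- rail_mid (a point): Where to lay the sample's middle: on the centre line of the rail's top (z 40 mm), midway between the fixed jaw and the sprung jaw caught open. The rail is narrow: 14 mm wide (clamp y +-7), from clamp x -16 to 32 mm, free on both sides down to the base. Axes as the clamp's.
- clamp_jaw (a joint): Travel of the sprung jaw and its handle along the clamp's -x (m): 0 shut and empty, 0.032 at the stop. A spring (6 N at 0, 12 N at the stop) pulls it shut. At the stop a latch drops into a notch of the slide and holds the jaw open at about 0.030 when the handle is let go; reads 0.012 with the 72 mm sample clamped.
- handle_grip (a point): Middle of the pull handle's grip, z 76 mm; moves with the sprung jaw. Upright dark steel tab 12 mm thick (clamp x), 30 wide (clamp y), round-topped, z 36 to 90. Grip from above, fingers closing along the clamp's x: 42 mm free between tab and housing when shut, above a 12 mm wide slide bar with its top at z 52. Pull along the clamp's -x.
- trip_pad (a point): Centre of the top face of the trip paddle, a ribbed dark plate 24 x 22 mm at the left (+y) side of the guide housing, 42 mm from the clamp's centre line. z about 63 mm while the jaw is not caught; it jumps up to about 71 mm when the latch catches. Pressing it down by about 10 mm (about 4 N) frees the jaw.
- wood_block: The wood sample: pale block 22 x 72 x 12 mm (x, y, z) with a saw cut across its middle, lying flat on the desk. Origin at the centre of its underside; y along its length.
- petri_dish: Bystander: glass dish, 57 mm across, 12 high, origin under its centre.
- oil_vial: Bystander: small amber vial with a black cap, 22 mm across, 51 high, origin under its centre.
- slip_box: Bystander: light blue carton 48 x 98 x 34 mm, origin under its centre.
- marker: Bystander: black marker pen 131 mm long, 16 thick, lying near the desk's front edge, origin under its middle, y along its length.

How it is judged:
By the outcome, as a careful person would: the job done as asked, in the order asked, and still so for the second after the job is handed in, with the robot touching nothing.
It also fails if it takes over 72 s, if anything falls off the work surface, if the arm or the gripper's body presses on something with over 40 N, if the wrist force passes 120 N, or if a joint passes its speed limit or range.

## Robot

A 6-joint arm with a two-finger parallel gripper is mounted at the origin on a cart in front of the work surface, level with it; the furniture and walls round the work are solid. World frame = base frame: x ahead of the robot, y to its left, z up, the work surface at z = 0. Lengths are in mm, angles in rad, forces in N, time in s.
With the tool pointing down it reaches from about 300 to 775 mm from the base axis. Payload 14.6 kg.
Tool frame: the origin (TCP) lies at the very end of the fingers, on their centre line; the grasp point (between the pads) lies 19 mm behind it; z points along the fingers, y is the line along which they close (so a half turn about z gives the same grasp; the last joint's range is limited). The gripper opens to 94 mm and grips with 3 to 60 N. Pads are 16 mm wide; open, the fingers measure 119 mm over their backs; the gripper's body (75 mm by 177 mm) begins 78 mm behind the grasp point.
Start: joints at [1.184, 0.3, 1.521, -0, 1.321, -0.067], TCP at [172.904, 522.105, 205.446] pointing down, gripper open.
Joint ranges: [-3.03, 3.03], [-0.79, 2.21], [0.23, 2.52], [-1.04, 4.18], [0, 3.07], [-2.55, 2.55]. Speed limits (rad/s): [2.22, 2.22, 2.57, 3.14, 3.14, 3.14].

## Interface

Orientations are given as [roll, pitch, yaw] about the fixed x, y, z axes, in that order (R = Rz(yaw) Ry(pitch) Rx(roll)).
In Python, from cell import manip, eyes, ticket gives the robot as it stands. The module is installed in compiled form; this text tells all that it offers.
- The arm moves only by the tool arm_command, never from a script. Its argument "plan" is a list of rows, each a list of 5 numbers: the opening, from -1 (shut) to 1 (fully open), then the shift along the tool's x, y, z in m, then the turn about the tool's z in rad. In form: [[jaw, dx, dy, dz, roll], ...]. A call has 1 to 20 rows; each row shifts and turns the commanded pose from where the row before left it, along the tool's axes as they then stand; what a row does not reach is not made up. A row lasts 1/8 s, in which the tool goes at most 62.5 mm and 10.7 degrees, less where a joint would pass 70% of its speed; a pose out of reach is approached as far as the arm can. A call is refused whole if a number of a shift passes 0.0625 or a number of a turn 0.188, either way. A call with a gripper value outside its range is refused whole. The fingers move at their own pace and stop on an object; "newtons" is the grip in N (left out, the last holds). Time passes only in rows, so rows that do not move let the fingers close. It gives the time, the measured TCP pose, the force, the opening and the grip force at its end, in the units of the state.
- manip.read_state(): the state, without advancing time (a new reading comes with each control period).
- eyes.camera(name): name is "scene" or "top" or "wrist"; returns a dict with "img" (400x640x3 uint8, blue, green, red), "z_map" (400x640 float32, mm along the optical axis (not along the pixel's ray), 0 where there is no reading), "fx", "fy", "cx", "cy" (pixels), "dist" ([k1, k2, p1, p2, k3] as OpenCV has them; the pictures are not rectified), "eye" and "orientation" of the camera in the world. Camera axes: x right, y down, z forward; pixel columns grow to the right and rows downward; lengths in mm; the calibration is good to about 2 mm. A picture is of the moment at which its call begins.
- ticket.sign_off(): hands the job in; it is judged then, once.
The state is a dict: "clock": time; "joints": joint angles; "qd": joint speeds; "effort": joint torques, N m; "eef_pos": TCP position; "eef_rot": TCP orientation; "wrist_force": force on the tool from outside, world axes, zero at the start; "moment": the same for the moment, N m; "finger_gap": finger opening in mm; "finger_force": force on a finger pad.
Only numpy, scipy, OpenCV 4.12 (cv2) and the standard library are available. Lean on these libraries where they do the work, as an engineer would, in place of code of your own. Each camera call takes 0.05 s, during which the arm holds its last target. There are 200 camera calls.

## Working session

There is one attempt and no reset: what is moved stays moved. The work goes in short steps, Python scripts to look and compute and a tool call to move; the robot and the scene stay as the last step left them, time stands still between calls to the robot, and variables do not carry over. Pictures are saved under pics/ and viewed, at most 10 in all, crops included, and the job is handed in when it is done.

Besides the shell and the picture viewer there is one more tool, called in YAML: its name, and indented under it one key for each argument. arm_command: Moves the arm, as the interface text tells. Its arguments: {"type":"object","properties":{"plan":{"type":"array"},"newtons":{"type":"number"}},"required":["plan"]}

```bash
mkdir -p pics
cat > h.py <<'E'
import numpy as np, cv2
from scipy.spatial.transform import Rotation as R
from cell import manip, eyes, ticket
def shot(n):
    c=eyes.camera(n); c['K']=np.array([[c['fx'],0,c['cx']],[0,c['fy'],c['cy']],[0,0,1]]); c['d']=np.array(c['dist'],float)
    o=np.array(c['orientation'],float)
    c['R']=o if o.shape==(3,3) else R.from_euler('xyz',o).as_matrix()
    c['eye']=np.array(c['eye'],float); return c
def pts(c):  # world point map
    h,w=c['z_map'].shape; u,v=np.meshgrid(np.arange(w),np.arange(h))
    n=cv2.undistortPoints(np.stack([u,v],-1).reshape(-1,1,2).astype(np.float64),c['K'],c['d']).reshape(h,w,2)
    z=c['z_map'][...,None]
    p=np.concatenate([n*z,z],-1)@c['R'].T+c['eye']; p[c['z_map']==0]=np.nan; return p
def ray(c,u,v,z):
    n=cv2.undistortPoints(np.array([[[u,v]]],np.float64),c['K'],c['d'])[0,0]
    d=c['R']@np.array([n[0],n[1],1]); return c['eye']+d*(z-c['eye'][2])/d[2]
E
python3 - <<'E'
from h import *
print(manip.read_state())
for n in ['scene','top']:
    c=shot(n); cv2.imwrite(f'pics/{n}0.png',c['img']); print(n,c['eye'],c['orientation'],c['fx'],c['dist'])
    np.save(f'{n}0.npy',pts(c)); p=np.load(f'{n}0.npy'); print(np.nanmin(p,(0,1)),np.nanmax(p,(0,1)))
E
```

```text
{'clock': 0.0, 'joints': array([ 1.18439582e+00,  3.00496615e-01,  1.52158178e+00, -1.72285140e-05,
        1.32068182e+00, -6.66036036e-02]), 'qd': array([-0.00058591, -0.00091848,  0.00033339,  0.00225041,  0.00206245,
       -0.00088778]), 'effort': array([ 1.37691859e-03, -5.31815851e+01, -3.52737737e+01,  7.08990684e-02,
        2.44575430e-02, -1.11275856e-04]), 'eef_pos': array([172.81661079, 521.87094592, 204.87203472]), 'eef_rot': array([-3.14042657e+00, -6.10561458e-05,  2.82179999e+00]), 'wrist_force': array([-0.47406552,  0.78772427, -0.18736407]), 'moment': array([-0.04293618, -0.00859299,  0.01597399]), 'finger_force': 0.0, 'finger_gap': 94.1878436481952}
scene [-200.3738726  -475.91179378  630.66463903] [-2.11407035  0.01347442 -0.95961014] 446.8432675774451 [-0.01370778  0.          0.          0.          0.        ]
[-151.30246867 -840.54810887 -782.01566663] [2619.31757921  907.86035709  574.76310571]
top [458.08636565  72.23269572 963.17450527] [-3.04551391 -0.01609986 -1.55379001] 456.01958174108705 [-0.11098769  0.          0.          0.          0.        ]
[ -192.09246356 -1366.375076    -778.10970559] [1512.93025258  791.28149676  369.3183867 ]
```

View pics/top0.png

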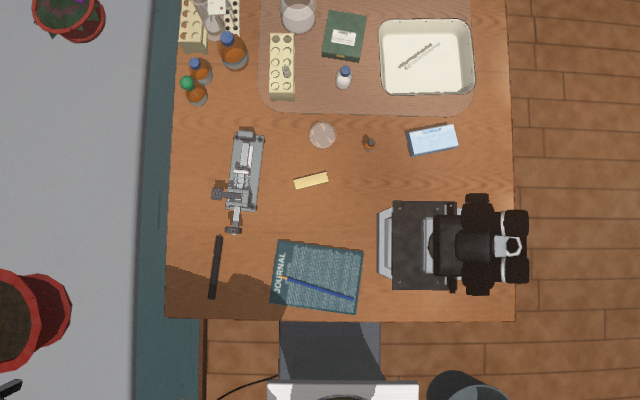

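View pics/scene0.png

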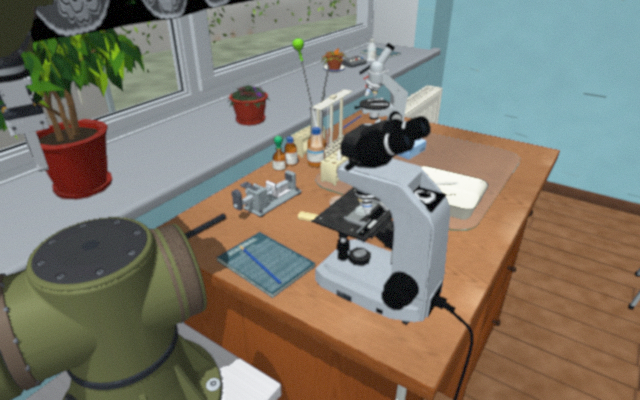

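Run:
```python
from h import *
im=cv2.imread('pics/top0.png'); p=np.load('top0.npy')
cv2.imwrite('pics/crop.png',cv2.resize(im[115:250,190:350],None,fx=4.4,fy=4.4,interpolation=cv2.INTER_CUBIC))
def at(u,v): return p[v,u].round(0)
print('desk',at(300,220),at(350,170),at(190,150))
hsv=cv2.cvtColor(im,cv2.COLOR_BGR2HSV)
# block: pale yellow
m=np.zeros(im.shape[:2],np.uint8); s=(slice(165,195),slice(285,335))
m[s]=cv2.inRange(hsv[s],(15,30,170),(35,200,255)); 
n,l,st,_=cv2.connectedComponentsWithStats(m); print(st)
q=p[m>0]; print('block z',np.nanmedian(q[:,2]),np.nanmin(q,0),np.nanmax(q,0)); r=cv2.minAreaRect(q[:,:2].astype(np.float32)); print(r)
# clamp: points above 15mm in window
w=np.zeros_like(m,bool); w[120:240,205:275]=1
hz=w&(p[...,2]>5); q=p[hz]; print('clamp',cv2.minAreaRect(q[:,:2].astype(np.float32)),q.min(0),q.max(0))
b=w&(p[...,2]>6)&(p[...,2]<14); q=p[b];print('base',cv2.minAreaRect(q[:,:2].astype(np.float32)))
np.set_printoptions(linewidth=250)
print(p[126:240:3,208:270:3,2].round(0).astype(int))
for n,(a,b_,c_,d) in dict(petri=(120,150,305,340),vial=(130,155,358,380),box=(118,160,400,465),marker=(230,305,200,230)).items():
    q=p[a:b_,c_:d].reshape(-1,3); q=q[q[:,2]>6]; print(n,q.mean(0).round(),q.min(0).round(),q.max(0).round())
```

```text
desk [492.  95.   2.] [601.  -9.  -2.] [639. 337.  -3.]
[[     0      0    640    400 255652]
 [   293    172     36     18    348]]
block z 11.300541627124176 [557.07361609  38.01730694  -4.1109098 ] [594.27849081 112.29030798  16.39077476]
((575.9957885742188, 74.97303771972656), (21.596111297607422, 72.36317443847656), 15.178858757019043)
clamp ((567.1157836914062, 212.14479064941406), (235.53799438476562, 122.34938049316406), 0.46698737144470215) [448.85205764 150.53688877   5.01545844] [685.00255699 273.12188957  91.53283808]
base ((560.2384033203125, 225.73118591308594), (86.1307373046875, 227.58734130859375), 86.83087158203125)
[[                  -1                   -1                    0                    0                   -3                   -1                   -3                    1                   -1                    1                   -2
                    -3                   -1                    0                    0                   -1                    0                   -1                    1                   -1                   -2]
 [         
[... 16087 characters left out ...]
1                   -1                   14                   13                   -2                    2                    0                    1                   -4                    0
                     0                    1                   -1                   -1                   -1                   -1                    1                    0                    0                    0]]
petri [679.  51.  11.] [647.  24.   6.] [705.  78.  15.]
vial [650. -45.  36.] [642. -56.   6.] [662. -35.  53.]
box [ 664. -179.   32.] [ 633. -235.    6.] [ 699. -128.   38.]
marker [391. 268.  16.] [325. 229.   6.] [467. 283.  89.]<stdin>:17: RuntimeWarning: invalid value encountered in cast
```

View pics/crop.png

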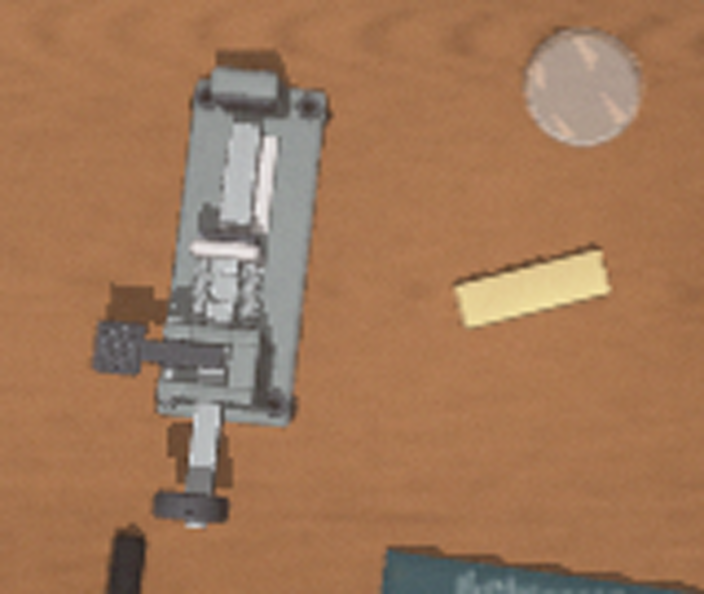

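```bash
cat >> h.py <<'E'
def clampfit(p,org,yaw,it=4):
    "refine clamp origin/yaw from part centroids (shut jaw): rail(8), housing(-83), handle(-148)"
    for _ in range(it):
        c,s=np.cos(yaw),np.sin(yaw); d=p[...,:2]-org; X=d[...,0]*c+d[...,1]*s; Y=-d[...,0]*s+d[...,1]*c; Z=p[...,2]
        A=[];B=[]
        for nm,xr,yr,zr,xm in [('rail',(-18,34),(-14,14),(35,45),8),('hous',(-112,-55),(-27,27),(60,72),-83),('hand',(-170,-130),(-25,25),(78,96),None)]:
            m=(X>xr[0])&(X<xr[1])&(Y>yr[0])&(Y<yr[1])&(Z>zr[0])&(Z<zr[1]); q=p[m][:,:2]
            mid=lambda a:(np.percentile(a,3)+np.percentile(a,97))/2
            lo=[mid(X[m]),mid(Y[m])]; print(nm,m.sum(),np.round(lo,1),'z',np.median(Z[m]).round(1),'ext',np.round([np.ptp(X[m]),np.ptp(Y[m])],0))
            A.append(lo)
            B.append(xm)
        A=np.array(A); k=np.polyfit(A[:,0],A[:,1],1); yaw+=np.arctan(k[0])
        dx=np.mean([A[0,0]-8,A[1,0]+83]); dy=np.polyval(k,0)
        org=org+np.array([c*dx-s*dy,s*dx+c*dy])
    return org,yaw
E
python3 - <<'E'
from h import *
p=np.load('top0.npy'); o,y=clampfit(p,np.array([603.,228]),np.radians(-5)); print(o,y,np.degrees(y))
c,s=np.cos(y),np.sin(y)
for n,x,yy in [('handle',-148,0),('railmid',-7,0)]: print(n,o+[c*x-s*yy,s*x+c*yy])
d=p[...,:2]-o; X=d[...,0]*c+d[...,1]*s; Y=-d[...,0]*s+d[...,1]*c; Z=p[...,2]
m=(X>-120)&(X<-50)&(Y>28)&(Y<62)&(Z>52)&(Z<75); print('pad',m.sum(),X[m].min(),X[m].max(),Y[m].min(),Y[m].max(),np.median(Z[m]))
m=(abs(X)<80)&(X>30)&(abs(Y)<25)&(Z>52); print('fixed',X[m].min(),X[m].max(),Y[m].min(),Y[m].max())
E
```

```text
rail 60 [ 15.9 -10.4] z 39.0 ext [34.  8.]
hous 273 [-70.8  -0.4] z 63.4 ext [32. 54.]
hand 65 [-135.1  -12.8] z 87.4 ext [10. 23.]
rail 156 [10.9 -7. ] z 39.1 ext [45. 15.]
hous 333 [-79.3  -1. ] z 64.2 ext [37. 54.]
hand 89 [-144.4   -6. ] z 86.7 ext [12. 27.]
rail 164 [ 9.1 -1.5] z 39.0 ext [48. 15.]
hous 332 [-82.5  -0. ] z 64.3 ext [37. 50.]
hand 89 [-147.6   -2.1] z 86.7 ext [12. 27.]
rail 164 [ 8.3 -0.5] z 39.0 ext [48. 15.]
hous 329 [-83.3   0.6] z 64.3 ext [37. 49.]
hand 89 [-148.5   -0.7] z 86.7 ext [12. 27.]
[615.93269858 212.95435006] -0.08559187336760705 -4.9040531045820765
handle [468.47448938 225.60648591]
railmid [608.95832382 213.55276189]
pad 138 -92.1075383106054 -68.13812832300924 28.121674263327304 53.68042319635663 62.01642597410506
fixed 37.47439665729978 54.11228023565523 -16.011483311811922 14.943710699773519
```

arm_command:
  plan:
    - [0.07, -0.0374, -0.0188, 0.0045, 0]
    - [0.07, -0.0374, -0.0188, 0.0045, 0]
    - [0.07, -0.0374, -0.0188, 0.0045, 0]
    - [0.07, -0.0374, -0.0188, 0.0045, 0]
    - [0.07, -0.0374, -0.0188, 0.0045, 0]
    - [0.07, -0.0374, -0.0188, 0.0045, 0]
    - [0.07, -0.0374, -0.0188, 0.0045, 0]
    - [0.07, -0.0374, -0.0188, 0.0045, 0]
    - [0.07, -0.0374, -0.0188, 0.0045, 0]
    - [0.07, -0.0374, -0.0188, 0.0045, 0]
    - [0.07, 0, 0, 0, 0.167]
    - [0.07, 0, 0, 0, 0.167]
    - [0.07, 0, 0, 0, 0.167]
    - [0.07, 0, 0, 0, 0.167]
    - [0.07, 0, 0, 0, 0.167]
    - [0.07, 0, 0, 0, 0.167]
    - [0.07, 0, 0, 0, 0.167]
    - [0.07, 0, 0, 0, 0.167]
    - [0.07, 0, 0, 0, 0]
  newtons: 30

```text
clock: 2.48
eef_pos: [468.7, 226.0, 160.2]
eef_rot: [-3.141, 0.0, 1.487]
wrist_force: [-0.7, 0.2, -0.2]
finger_gap: 50.4
finger_force: 0.0
```

Run:
```python
from h import *
s=manip.read_state(); print(s['eef_pos'],s['eef_rot'],s['finger_gap'])
c=shot('wrist'); cv2.imwrite('pics/w1.png',c['img']); print(c['eye'],c['orientation'])
p=pts(c); np.save('w1.npy',p)
try:
    o,y=clampfit(p,np.array([616.,213]),-.0856,2); print(o,y)
except Exception as e: print(e)
q=p[(abs(p[...,0]-468)<40)&(abs(p[...,1]-226)<40)&(p[...,2]>70)&(p[...,2]<95)]; print('handle',len(q),np.nanmin(q,0),np.nanmax(q,0), cv2.minAreaRect(q[:,:2].astype(np.float32)))
```

```text
[468.70684754 225.99867507 160.19836862] [-3.14110687e+00  2.86959575e-04  1.48679805e+00] 50.37034953042019
[474.68179054 304.23558622 339.35654006] [ 2.87217667e+00  3.72164661e-04 -8.32173656e-02]
rail 557 [5.3 2.5] z 39.9 ext [47. 14.]
hous 1424 [-86.2   2.6] z 65.1 ext [38. 47.]
hand 373 [-150.8    2.8] z 87.5 ext [11. 27.]
rail 558 [8.2 0. ] z 39.9 ext [48. 14.]
hous 1451 [-83.3   0.8] z 65.1 ext [38. 50.]
hand 373 [-147.9    0. ] z 87.5 ext [11. 27.]
[613.28313746 216.00369329] -0.0879687978648922
handle 393 [459.46854914 214.50062187  71.8395147 ] [472.4478579  242.51402845  90.78768349] ((465.8753662109375, 228.40576171875), (27.86022186279297, 11.134627342224121), 85.21792602539062)
```

View pics/w1.png

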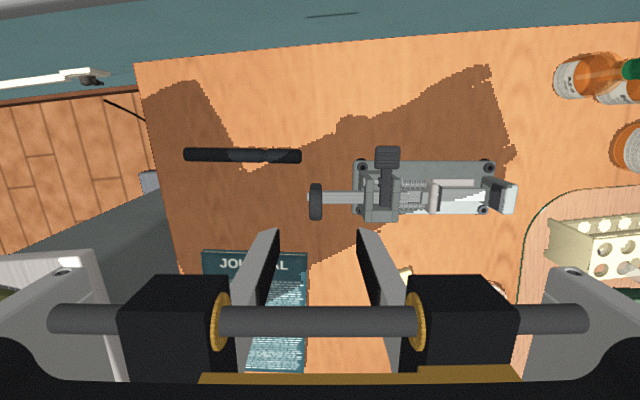

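Run:
```python
from h import *
p=np.load('w1.npy'); t=np.array([468.7,226.0]); y=1.487
d=p[...,:2]-t; X=d[...,0]*np.cos(y)+d[...,1]*np.sin(y); Y=d[...,0]*np.sin(y)-d[...,1]*np.cos(y); Z=p[...,2]-160.2
m=(abs(X)<20)&(abs(Y)<60)&(Z>-8)&(Z<40)
for sg in (1,-1):
    k=m&(Y*sg>0); print(k.sum(),'x',np.percentile(X[k],[1,99]),'y',np.percentile(Y[k],[1,99]),'z',np.percentile(Z[k],[1,50,99]))
```

```text
826 x [-6.39810405 11.17279735] y [24.39343243 36.26954515] z [ 0.96978155 24.04202104 39.67850054]
815 x [-6.28699447 11.08648419] y [-37.54863093 -25.62860011] z [ 0.62430055 24.09802631 39.72559009]
```

arm_command:
  plan:
    - [0.07, 0, -0.002, 0.02, 0]
    - [0.07, 0, 0, 0.02, 0]
    - [0.07, 0, 0, 0.02, 0]
    - [0.07, 0, 0, 0.02, 0]
    - [0.07, 0, 0, 0.02, 0]
    - [0.07, 0, 0, 0, 0]
    - [-1, 0, 0, 0, 0]
    - [-1, 0, 0, 0, 0]
    - [-1, 0, 0, 0, 0]
    - [-1, 0, 0, 0, 0]
    - [-1, 0, 0, 0, 0]
    - [-1, 0, 0, 0, 0]
  newtons: 30

```text
clock: 4.03
eef_pos: [466.5, 226.3, 60.6]
eef_rot: [-3.141, 0.0, 1.486]
wrist_force: [-6.1, 0.3, 5.5]
finger_gap: 12.0
finger_force: 30.0
```

arm_command:
  plan:
    - [-1, 0, -0.005, 0, 0]
    - [-1, 0, -0.005, 0, 0]
    - [-1, 0, -0.005, 0, 0]
    - [-1, 0, -0.005, 0, 0]
    - [-1, 0, -0.005, 0, 0]
    - [-1, 0, -0.004, 0, 0]
    - [-1, 0, -0.002, 0, 0]
    - [-1, 0, -0.001, 0, 0]
    - [-1, 0, -0.001, 0, 0]
    - [-1, 0, 0, 0, 0]

```text
clock: 5.28
eef_pos: [435.6, 228.9, 60.7]
eef_rot: [3.138, -0.001, 1.486]
wrist_force: [11.8, -1.0, -5.4]
finger_gap: 12.0
finger_force: 30.0
```

arm_command:
  plan:
    - [-1, 0, -0.001, 0, 0]
    - [-1, 0, -0.001, 0, 0]
    - [-1, 0, 0, 0, 0]

```text
clock: 5.65
eef_pos: [434.7, 229.0, 60.8]
eef_rot: [3.135, -0.001, 1.486]
wrist_force: [21.1, -1.9, -11.7]
finger_gap: 12.0
finger_force: 30.1
```

arm_command:
  plan:
    - [-1, 0, 0.001, 0, 0]
    - [-1, 0, 0.001, 0, 0]
    - [-1, 0, 0.001, 0, 0]
    - [-1, 0, 0.001, 0, 0]
    - [-1, 0, 0, 0, 0]

```text
clock: 6.28
eef_pos: [436.8, 228.8, 60.6]
eef_rot: [3.14, -0.0, 1.486]
wrist_force: [6.8, -1.2, -1.8]
finger_gap: 12.0
finger_force: 30.0
```

arm_command:
  plan:
    - [-0.6, 0, 0, 0, 0]
    - [0.07, 0, 0, 0, 0]
    - [0.07, 0, 0, 0, 0]
    - [0.07, 0, 0, 0, 0]
    - [0.07, 0, 0, -0.025, 0]
    - [0.07, 0, 0, -0.03, 0]
    - [0.07, 0, 0, -0.03, 0]
    - [0.07, 0, 0, -0.03, 0]
    - [0.28, -0.0283, 0.0303, 0, 0]
    - [0.28, -0.0283, 0.0303, 0, 0]
    - [0.28, -0.0283, 0.0303, 0, 0]
    - [0.28, -0.0283, 0.0303, 0, 0]
    - [0.28, -0.0283, 0.0303, 0, 0]
    - [0.28, 0, 0, 0, -0.175]
    - [0.28, 0, 0, 0, -0.175]
    - [0.28, 0, 0, 0, 0]

```text
clock: 8.28
eef_pos: [574.8, 75.0, 175.3]
eef_rot: [-3.141, -0.0, 1.835]
wrist_force: [-0.1, 0.5, -0.1]
finger_gap: 60.1
finger_force: 0.0
```

```bash
cat >> h.py <<'E'
def wristpts(c):
    "wrist points, shifted so that the fingers centre on the TCP"
    s=manip.read_state(); p=pts(c); t=s['eef_pos']; y=s['eef_rot'][2]
    ax=np.array([np.cos(y),np.sin(y)]); ay=np.array([np.sin(y),-np.cos(y)])
    d=p[...,:2]-t[:2]; X=d@ax; Y=d@ay; Z=p[...,2]-t[2]
    m=(abs(X)<20)&(abs(Y)<60)&(Z>-8)&(Z<40); f=lambda v:np.percentile(v,[1,99]).mean()
    bx=f(X[m]); by=(f(Y[m&(Y>0)])+f(Y[m&(Y<0)]))/2; print('bias',bx,by,'tcp',t,y)
    p[...,:2]-=bx*ax+by*ay; return p
E
python3 - <<'E'
from h import *
c=shot('wrist'); cv2.imwrite('pics/w2.png',c['img']); p=wristpts(c)
hsv=cv2.cvtColor(c['img'],cv2.COLOR_BGR2HSV)
m=(cv2.inRange(hsv,(15,60,150),(35,255,255))>0)&(abs(p[...,0]-576)<50)&(abs(p[...,1]-75)<50)&(p[...,2]>8)&(p[...,2]<16)
n,l,st,_=cv2.connectedComponentsWithStats(m.astype(np.uint8)); k=1+st[1:,4].argmax(); q=p[l==k]
print('block',st[k],cv2.minAreaRect(q[:,:2].astype(np.float32)),np.median(q[:,2]))
t=shot('top'); cv2.imwrite('pics/t2.png',t['img']); P=pts(t); np.save('t2.npy',P)
o=np.array([615.9,213]);y=-.0865
d=P[...,:2]-o; X=d[...,0]*np.cos(y)+d[...,1]*np.sin(y); Y=-d[...,0]*np.sin(y)+d[...,1]*np.cos(y); Z=P[...,2]
m=(abs(Y)<25)&(X<-130)&(X>-215)&(Z>78)&(Z<96); print('handle',m.sum(),np.percentile(X[m],[3,97]))
m=(abs(Y)<14)&(X<-10)&(X>-64)&(Z>54)&(Z<64); print('jaw',m.sum(),np.percentile(X[m],[3,97]))
m=(abs(X+81)<9)&(abs(Y-42)<8)&(Z>45); print('pad z',m.sum(),np.median(Z[m]))
E
```

```text
bias 2.4619770260970255 -0.2551997762485243 tcp [574.82488021  75.05814214 175.37690977] 1.8319415973687603
block [308 155  19  59 848] ((574.345703125, 74.53614807128906), (21.454204559326172, 71.22709655761719), 15.61197566986084) 11.76205518190028
handle 89 [-183.49560317 -172.68999092]
jaw 75 [-63.24867322 -52.30207964]
pad z 77 71.10022567865394
```

View pics/w2.png

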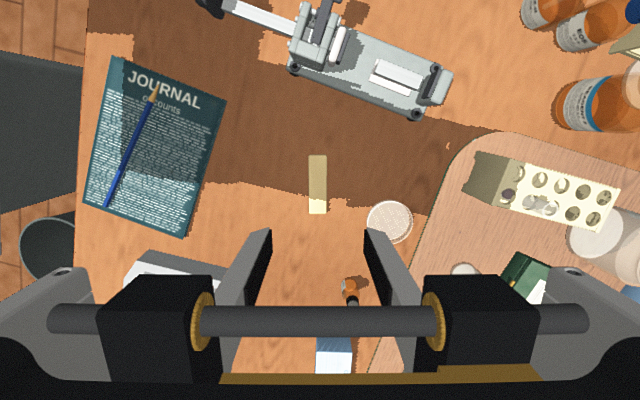

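arm_command:
  plan:
    - [0.07, 0, -0.0005, 0.028, -0.01]
    - [0.07, 0, 0, 0.028, 0]
    - [0.07, 0, 0, 0.028, 0]
    - [0.07, 0, 0, 0.028, 0]
    - [0.07, 0, 0, 0.028, 0]
    - [0.07, 0, 0, 0.02, 0]
    - [0.07, 0, 0, 0.01, 0]
    - [0.07, 0, 0, 0.001, 0]
    - [0.07, 0, 0, 0, 0]
    - [-1, 0, 0, 0, 0]
    - [-1, 0, 0, 0, 0]
    - [-1, 0, 0, 0, 0]
    - [-1, 0, 0, 0, 0]
    - [-1, 0, 0, 0, 0]
    - [-1, 0, 0, 0, 0]
  newtons: 25

```text
clock: 10.25
eef_pos: [574.5, 74.9, 4.6]
eef_rot: [3.141, 0.0, 1.846]
wrist_force: [-0.3, 0.3, 2.3]
finger_gap: 21.6
finger_force: 25.0
```

arm_command:
  plan:
    - [-1, 0, 0, -0.01, 0]
    - [-1, 0, 0, -0.02, 0]
    - [-1, 0, 0, -0.03, 0]
    - [-1, 0, 0, -0.03, 0]
    - [-1, 0, 0, -0.02, 0]
    - [-1, 0, 0, 0, -0.1727]
    - [-1, 0, 0, 0, -0.1727]
    - [-1, 0, 0, 0, -0.1727]
    - [-1, 0, 0, 0, -0.1727]
    - [-1, 0, 0, 0, -0.1727]
    - [-1, 0, 0, 0, -0.1727]
    - [-1, 0, 0, 0, -0.1727]
    - [-1, -0.0035, 0.0236, 0, 0]
    - [-1, -0.0035, 0.0236, 0, 0]
    - [-1, -0.0035, 0.0236, 0, 0]
    - [-1, -0.0035, 0.0236, 0, 0]
    - [-1, -0.0035, 0.0236, 0, 0]
    - [-1, -0.0035, 0.0236, 0, 0]
    - [-1, 0, 0, 0, 0]
    - [-1, 0, 0, 0, 0]

```text
clock: 12.75
eef_pos: [607.5, 213.9, 114.3]
eef_rot: [-3.141, -0.0, 3.055]
wrist_force: [0.0, -0.0, -0.6]
finger_gap: 21.4
finger_force: 25.0
```

Run:
```python
from h import *
c=shot('wrist'); cv2.imwrite('pics/w3.png',c['img']); p=wristpts(c); np.save('w3.npy',p)
hsv=cv2.cvtColor(c['img'],cv2.COLOR_BGR2HSV)
m=(cv2.inRange(hsv,(15,50,100),(35,255,255))>0)&(abs(p[...,0]-608)<50)&(abs(p[...,1]-214)<50)&(p[...,2]>100)&(p[...,2]<140)
q=p[m]; print('block',m.sum(),cv2.minAreaRect(q[:,:2].astype(np.float32)),np.percentile(q[:,2],[2,50,98]))
o=np.array([614.2,213.5]);y=-.087
d=p[...,:2]-o; X=d[...,0]*np.cos(y)+d[...,1]*np.sin(y); Y=-d[...,0]*np.sin(y)+d[...,1]*np.cos(y); Z=p[...,2]
def ex(n,m): print(n,m.sum(), np.percentile(X[m],[2,98]).round(1),np.percentile(Y[m],[2,98]).round(1),np.median(Z[m]).round(1)) if m.any() else print(n,'none')
ex('housing',(X>-112)&(X<-58)&(abs(Y)<28)&(Z>62)&(Z<70)); ex('handle',(X<-130)&(abs(Y)<30)&(Z>78)&(Z<96))
ex('fixed',(X>30)&(X<65)&(abs(Y)<25)&(Z>55)&(Z<65)); ex('jaw',(X>-66)&(X<-44)&(abs(Y)<25)&(Z>55)&(Z<64)); ex('pad',(abs(X+81)<25)&(Y>29)&(Y<65)&(Z>60)); ex('base',(abs(Y)<45)&(abs(X)<80)&(Z>6)&(Z<14))
```

```text
bias 0.0942925253252831 0.7572479661969149 tcp [607.56034981 213.62296081 114.41284764] 3.054314098827774
block 3659 ((606.0617065429688, 214.41433715820312), (21.995969772338867, 72.28817749023438), 84.87557220458984) [118.81623494 121.49441762 122.76401831]
housing 1926 [-100.1  -67.3] [-20.9  25.9] 65.6
handle none
fixed 21 [41.2 51.3] [14.9 16.8] 58.8
jaw 550 [-64.6 -53.2] [-13.9  15.5] 58.8
pad 973 [-92.3 -70. ] [29.9 50.3] 70.5
base 3452 [-69.8  20.9] [-30.7  31.5] 9.8
```

View pics/w3.png

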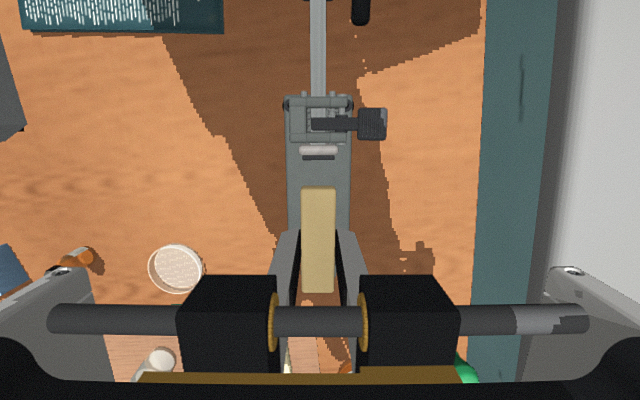

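arm_command:
  plan:
    - [-1, 0, 0, 0.015, 0]
    - [-1, 0, 0, 0.02, 0]
    - [-1, 0, 0, 0.015, 0]
    - [-1, 0, 0, 0.01, 0]
    - [-1, 0, 0, 0.005, 0]
    - [-1, 0, 0, 0.002, 0]
    - [-1, 0, 0, 0.001, 0]
    - [-1, 0, 0, 0, 0]
    - [-1, 0, 0, 0, 0]

```text
clock: 13.92
eef_pos: [607.8, 214.2, 46.7]
eef_rot: [3.141, 0.0, 3.055]
wrist_force: [-0.1, -1.2, -0.5]
finger_gap: 21.6
finger_force: 25.0
```

arm_command:
  plan:
    - [-1, 0, 0, 0.001, 0]
    - [-1, 0, 0, 0.0005, 0]
    - [-1, 0, 0, 0, 0]
    - [-1, 0, 0, 0, 0]

```text
clock: 14.42
eef_pos: [607.6, 214.1, 45.0]
eef_rot: [-3.142, 0.0, 3.055]
wrist_force: [0.8, -0.8, -0.5]
finger_gap: 21.9
finger_force: 25.0
```

arm_command:
  plan:
    - [-1, 0, 0, 0.0005, 0]
    - [-1, 0, 0, 0.0005, 0]
    - [-1, 0, 0, 0, 0]
    - [-1, 0, 0, 0, 0]

```text
clock: 14.92
eef_pos: [607.7, 214.1, 44.6]
eef_rot: [3.141, 0.0, 3.055]
wrist_force: [-2.9, -1.8, 6.5]
finger_gap: 21.5
finger_force: 25.0
```

arm_command:
  plan:
    - [-0.5, 0, 0, 0, 0]
    - [-0.45, 0, 0, 0, 0]
    - [-0.35, 0, 0, 0, 0]
    - [-0.2, 0, 0, 0, 0]
    - [-0.1, 0, 0, 0, 0]
    - [-0.1, 0, 0, -0.01, 0]
    - [-0.1, 0, 0, -0.02, 0]
    - [-0.1, 0, 0, -0.03, 0]
    - [-0.1, 0, 0, -0.03, 0]
    - [-0.1, 0, 0, -0.01, 0]
    - [-0.1, 0, 0, 0, 0]

```text
clock: 16.3
eef_pos: [607.8, 214.2, 144.6]
eef_rot: [3.141, 0.001, 3.055]
wrist_force: [1.3, 0.7, 0.1]
finger_gap: 42.3
finger_force: 0.0
```

```bash
cat > chk.py <<'E'
from h import *
import sys
c=shot('wrist'); cv2.imwrite(f'pics/{sys.argv[1]}.png',c['img']); p=wristpts(c)
hsv=cv2.cvtColor(c['img'],cv2.COLOR_BGR2HSV)
o=np.array([614.8,213.4]);y=-.087
d=p[...,:2]-o; X=d[...,0]*np.cos(y)+d[...,1]*np.sin(y); Y=-d[...,0]*np.sin(y)+d[...,1]*np.cos(y); Z=p[...,2]
def ex(n,m): print(n,m.sum(), np.percentile(X[m],[2,98]).round(1),np.percentile(Y[m],[2,98]).round(1),np.median(Z[m]).round(1)) if m.any() else print(n,'none')
m=(cv2.inRange(hsv,(15,50,100),(35,255,255))>0)&(abs(X)<60)&(abs(Y)<30)&(Z>45)&(Z<58); ex('block',m)
print(cv2.minAreaRect(np.stack([X[m],Y[m]],1).astype(np.float32)),np.percentile(Z[m],[3,97]))
for n,k in [('left',X<-20),('right',X>5),('-y',Y<-4),('+y',Y>4)]: print(n,np.median(Z[m&k]).round(1),end=' ')
print()
ex('jaw',(X>-66)&(X<-10)&(abs(Y)<20)&(Z>56.5)&(Z<64)); ex('pad',(abs(X+81)<25)&(Y>29)&(Y<65)&(Z>52)&(Z<80)); ex('fixed',(X>30)&(X<65)&(abs(Y)<25)&(Z>55)&(Z<65)); ex('housing',(X>-112)&(X<-60)&(abs(Y)<28)&(Z>62)&(Z<70))
E
python3 chk.py w4
```

```text
bias 1.6337692152234182 1.3065587905295715 tcp [607.3897574  214.04875232 143.48004525] 3.0546910002725487
block 1641 [-42.4  27.1] [-10.4  10.3] 51.8
((-7.1927490234375, -0.21598148345947266), (21.98377799987793, 72.17035675048828), 89.47368621826172) [49.92439158 53.10571799]
left 51.9 right 51.8 -y 51.7 +y 51.7 
jaw 406 [-64.6 -52.5] [-14.8  16.1] 59.0
pad 770 [-92.  -69.1] [29.4 49.7] 70.6
fixed 482 [38. 53.] [-14.4  15.2] 59.2
housing 1547 [-100.2  -66.3] [-21.6  25.8] 65.5
```

View pics/w4.png

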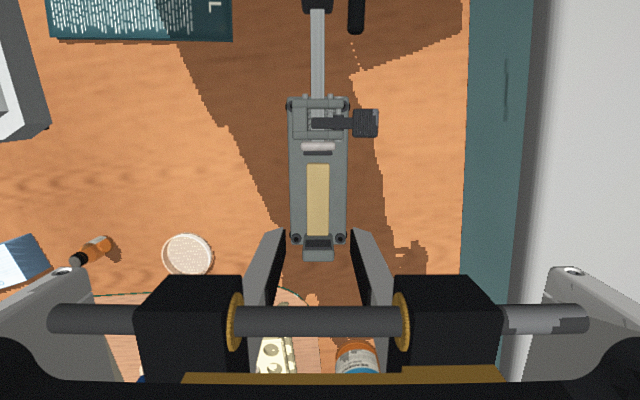

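Run:
```python
from h import *
p=np.load('t2.npy'); m=(abs(p[...,0]-540)<25)
for a in range(300,560,20):
    k=m&(p[...,1]>=a)&(p[...,1]<a+20); print(a,k.sum(),np.nanmax(p[k][:,2]).round() if k.any() else '')
```

```text
300 217 5.0
320 225 4.0
340 211 3.0
360 209 5.0
380 2 -2.0
400 0 
420 263 55.0
440 241 57.0
460 743 55.0
480 226 56.0
500 217 55.0
520 222 56.0
540 218 56.0
```

arm_command:
  plan:
    - [-1, 0.0148, 0.0088, 0, 0]
    - [-1, 0.0148, 0.0088, 0, 0]
    - [-1, 0.0148, 0.0088, 0, 0]
    - [-1, 0.0148, 0.0088, 0, 0]
    - [-1, 0.0148, 0.0088, 0, 0]
    - [-1, 0, 0, 0, 0]
    - [-1, 0, 0, 0, 0]

```text
clock: 17.23
eef_pos: [538.0, 264.3, 144.1]
eef_rot: [3.142, 0.0, 3.055]
wrist_force: [0.3, -0.4, 0.4]
finger_gap: 0.7
finger_force: 0.0
```

arm_command:
  plan:
    - [-1, 0, 0, 0.03, 0]
    - [-1, 0, 0, 0.025, 0]
    - [-1, 0, 0, 0.012, 0]
    - [-1, 0, 0, 0.004, 0]
    - [-1, 0, 0, 0.004, 0]
    - [-1, 0, 0, 0.004, 0]
    - [-1, 0, 0, 0.003, 0]
    - [-1, 0, 0, 0, 0]

```text
clock: 18.23
eef_pos: [538.3, 264.7, 62.9]
eef_rot: [3.141, 0.002, 3.055]
wrist_force: [0.8, 0.8, 1.6]
finger_gap: 0.6
finger_force: 1.1
```

arm_command:
  plan:
    - [-1, 0, 0, 0.001, 0]
    - [-1, 0, 0, 0.001, 0]
    - [-1, 0, 0, 0.001, 0]
    - [-1, 0, 0, 0, 0]

```text
clock: 18.73
eef_pos: [537.8, 264.4, 58.9]
eef_rot: [-3.142, 0.0, 3.055]
wrist_force: [1.3, 1.7, 2.3]
finger_gap: 0.7
finger_force: 1.3
```

```bash
cat > tj.py <<'E'
from h import *
t=shot('top'); P=pts(t); o=np.array([615.9,213]);y=-.0865
d=P[...,:2]-o; X=d[...,0]*np.cos(y)+d[...,1]*np.sin(y); Y=-d[...,0]*np.sin(y)+d[...,1]*np.cos(y); Z=P[...,2]
m=(abs(Y)<25)&(X<-130)&(X>-215)&(Z>78)&(Z<96); print('handle',m.sum(),np.percentile(X[m],[3,97]) if m.any() else '')
E
python3 tj.py
```

```text
handle 11 [-164.8969893  -155.22732536]
```

arm_command:
  plan:
    - [-1, 0, 0, -0.01, 0]
    - [-1, 0, 0, -0.03, 0]
    - [-1, 0, 0, -0.04, 0]
    - [-1, -0.025, -0.015, -0.02, 0]
    - [-1, -0.025, -0.015, 0, 0]
    - [-0.1, -0.024, -0.014, 0, 0]
    - [-0.1, 0, 0, 0, 0]
    - [-0.1, 0, 0, 0, 0]

```text
clock: 19.77
eef_pos: [607.0, 214.4, 159.0]
eef_rot: [-3.141, -0.001, 3.055]
wrist_force: [-0.5, 1.6, -0.3]
finger_gap: 27.1
finger_force: 0.0
```

```bash
python3 chk.py w5; python3 tj.py
```

```text
bias 1.9893804997422375 0.9069855795332291 tcp [606.89402264 214.64799258 159.04662494] 3.0552786687632416
block 1423 [-31.3  35.6] [-10.1  11.2] 51.8
((2.4625892639160156, 0.24789810180664062), (69.73624420166016, 21.937469482421875), 0.6078771352767944) [50.29382017 53.19105111]
left 51.9 right 51.8 -y 51.8 +y 51.8 
jaw 352 [-65.9 -34.2] [-14.4  16.6] 59.1
pad 666 [-91.7 -68.7] [30.1 52.4] 62.9
fixed 435 [38.2 52.8] [-14.4  15.5] 59.2
housing 1559 [-99.1 -66. ] [-21.   25.3] 65.2
handle 0
```

View pics/w5.png

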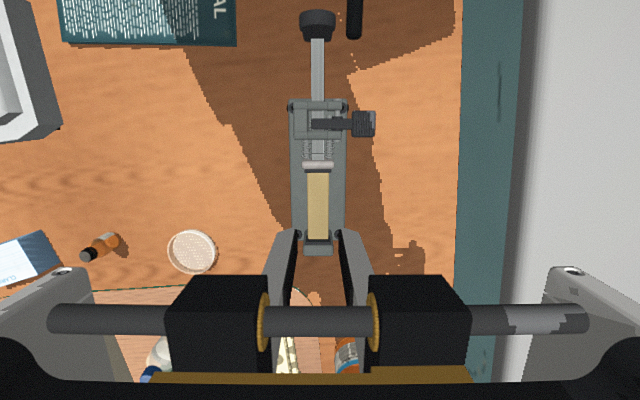

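The picture shows the block at (318,205) clamped between the jaw at (318,165) and the fixed jaw at (318,240). It sits flat and square, with the gripper well clear above it.

```bash
python3 -c "
from cell import ticket; print(ticket.sign_off())"
```

```text
the job is handed in; nothing more can be done
None
```

The sample is clamped flat and square between the jaws (handle back to about 12 mm travel, square to within about 0.6°), the gripper is clear of everything, nothing was dropped or knocked, and the job was handed in at about 20 s on the clock.

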